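# Wipe the moulding offcuts off the inspection panel into its trough

### The arm

A 6-joint arm with a two-finger parallel gripper is mounted at the origin on the work surface. World frame = base frame: x ahead of the robot, y to its left, z up, the work surface at z = 0. Lengths are in mm, angles in degrees, forces in N, time in s.
With the tool pointing down it reaches from about 300 to 850 mm from the base axis. Payload 4.2 kg.
Tool frame: the origin (TCP) lies at the very end of the fingers, on their centre line; the grasp point (between the pads) lies 19 mm behind it; z points along the fingers, y is the line along which they close (so a half turn about z gives the same grasp; the last joint's range is limited). The gripper opens to 91 mm and grips with 3 to 60 N. Pads are 32 mm wide; open, the fingers measure 118 mm over their backs; the gripper's body (76 mm by 178 mm) begins 60 mm behind the grasp point.
Start: joints at [71.562, 18.312, 89.639, -0, 72.044, -1.146], TCP at [170.915, 549.028, 213.976] pointing down, gripper open.
Joint ranges: [-177.97, 177.97], [-48.28, 115.42], [12.27, 149.76], [-77.06, 257.06], [2.81, 150.46], [-146.56, 146.56]. Speed limits (degrees/s): [147.25, 147.25, 180, 180, 180, 180].

### API

Orientations are given as [roll, pitch, yaw] about the fixed x, y, z axes, in that order (R = Rz(yaw) Ry(pitch) Rx(roll)).
In Python, from workcell import env, grab_frame gives the robot as it stands. The module is installed in compiled form; this text tells all that it offers.
- The arm moves only by the tool move_arm, never from a script. Its argument "plan" is a list of rows, each an object of numbers: "tx", "ty", "tz": the shift along the tool's x, y, z in cm; "wx", "wy", "wz": the turn, a rotation vector about the tool's x, y, z in rad. In form: [{"tx": .., "ty": .., "tz": .., "wx": .., "wy": .., "wz": ..}, ...]. A call has 1 to 12 rows; each row shifts and turns the commanded pose from where the row before left it, along the tool's axes as they then stand; what a row does not reach is not made up. A row lasts 1/12 s, in which the tool goes at most 41.7 mm and 7.16 degrees, less where a joint would pass 70% of its speed; a pose out of reach is approached as far as the arm can. A call is refused whole if a number of a shift passes 4.17 or a number of a turn 0.125, either way. A call with a gripper value outside its range is refused whole. "gripper" is the finger opening in cm, from 0 to 9.12, set as the call begins (left out, the last holds). The fingers move at their own pace and stop on an object; "force" is the grip in N (left out, the last holds). Time passes only in rows, so rows that do not move let the fingers close. It gives the time, the measured TCP pose, the force, the opening and the grip force at its end, in the units of the state.
- env.state(): the state, without advancing time (a new reading comes with each control period).
- grab_frame(name): name is "side" or "top"; returns a dict with "color" (480x640x3 uint8, red, green, blue), "vfov" (degrees; the focal length in pixels is half the picture's height over the tangent of half this angle, whatever the lens; pixels are square), "cx", "cy" (the principal point, pixels), "view" (4x4, takes a point from world to camera coordinates). Camera axes: x right, y up, looking along -z (the intrinsics and any distortion apply to the point x, -y, -z); pixel columns grow to the right and rows downward; lengths in mm; the calibration is good to about 2 mm. A picture is of the moment at which its call begins. There is no depth.
- env.job_done(): hands the job in; it is judged then, once.
The state is a dict: "time_s": time; "qpos": joint angles; "qvel": joint speeds; "effort": joint torques, N m; "ee_pos": TCP position; "ee_rot": TCP orientation; "force": force on the tool from outside, world axes, zero at the start; "torque": the same for the moment, N m; "gripper_width": finger opening in mm; "gripper_force": force on a finger pad.
Only numpy, scipy, OpenCV 4.12 (cv2) and the standard library are available. Lean on these libraries where they do the work, as an engineer would, in place of code of your own. Each camera call takes 0.05 s, during which the arm holds its last target. There are 200 camera calls.

### The job

Lift the red lid off the trough at the end of the white inspection panel and lay it flat in its green tray. Then take the blue scraper from its stand, feel for the panel with its blade near the end away from the trough, behind the yellow offcuts, and, keeping the blade lightly pressed on the panel all the way along the lane, wipe all four offcuts into the trough (the blade's reach below the block differs each time; do not press hard). Put the scraper back in its stand; do not touch the offcuts with the gripper and leave everything else where it is.

Things in the scene. Friction and masses are not known exactly. Their poses are not given: they have to be found in the camera images.
- panel: fixed inspection panel: grey base with a white level top, 60 mm above the table. The white lane is 170 mm wide (panel x) and 260 mm long (panel y, from -130 to +130 mm), with an aluminium rail 10 mm high above the white along each long side. Beyond the lane's -y end is the blue trough. Origin: under the middle of the lane, at table height; z up
- lane_start (a point): middle of the lane's end edge away from the trough, on the white surface (60 mm above the table)
- lane_end (a point): middle of the white surface's edge at the trough, where offcuts drop (60 mm above the table)
- trough (a point): middle of the trough's mouth, at the height of the white surface: opening 170 mm (panel x) x 80 mm (panel y), 50 mm deep; its axes are the panel's
- lid: red loose lid lying over the trough: slab 186 (x) x 84 (y) x 6 mm with a locating tongue 150 x 60 x 8 mm under it and a black bar handle along x on top: 100 mm long, 20 mm wide (y), from 24 to 44 mm above the origin, open underneath. Origin: middle of the slab's underside; about 0.25 kg
- lid_tray: fixed green open tray for the lid: inside 200 (x) x 96 (y) mm, floor 6 mm thick, walls 18 mm high overall. Origin: middle of its underside. The lid lies in it on its tongue, either way round, long sides parallel, with its origin 14 mm above the tray's origin
- scraper: blue block 156 (x) x 40 (y) x 22 mm, a bar handle along x on top: 110 mm long, 24 wide (y), from 34 to 64 mm above the origin; about 0.4 kg. Under it an orange blade 156 mm wide, 8 thick (y), centred, its edge level, reaching 14 to 36 mm below the origin: how far is unknown each time. It is cushioned: gives 3 mm (5 N per mm), then stops hard. Origin: middle of the block's underside
- stand: fixed stand for the scraper: base plate 190 x 75 mm, two yellow rails 176 mm long along x whose tops are 44 mm above the origin, with a 24 mm wide slot between them for the blade, and steel lips 8 mm higher than the rails, 52 mm apart. The scraper rests with the block's underside on the rails (its origin 44 mm above the stand's), either way round. Origin: middle of its underside
- offcut1: yellow plastic offcut of a moulding: flat strip 50 x 20 x 6 mm with a cone stub (14 mm tall) on top; lies loose in the lane. Origin: middle of its underside; x along its length
- offcut2: yellow plastic offcut of a moulding: flat strip 50 x 20 x 6 mm with a cone stub (14 mm tall) on top; lies loose in the lane. Origin: middle of its underside; x along its length
- offcut3: yellow plastic offcut of a moulding: flat strip 50 x 20 x 6 mm with a cone stub (14 mm tall) on top; lies loose in the lane. Origin: middle of its underside; x along its length
- offcut4: yellow plastic offcut of a moulding: flat strip 50 x 20 x 6 mm with a cone stub (14 mm tall) on top; lies loose in the lane. Origin: middle of its underside; x along its length
- moulding: bystander: yellow moulded tray with rows of cones, 114 x 190 x 52 mm; leave alone. Origin: middle of its underside
- bottle: bystander: white bottle with red cap, 66 mm wide, 190 mm tall; leave alone. Origin: underside
- tape: bystander: amber tape roll, 96 mm wide, 25 mm tall; leave alone. Origin: underside
- spatula: bystander: spatula with black handle lying on the table; leave alone
- cup: bystander: grey cup, 80 mm wide, 95 mm tall; leave alone. Origin: underside
- gauge: bystander: steel gauge block 45 x 90 x 30 mm; leave alone. Origin: underside
Mind the look-alikes: they are no part of the job. Several things have the shape of the scraper; the one meant has the colours described above.

How it is judged:
By the outcome, as a careful person would: the job done as asked, in the order asked, and still so for the second after the job is handed in, with the robot touching nothing.
It also fails if it takes over 72 s, if anything falls off the work surface, if the arm or the gripper's body presses on something with over 40 N, if the wrist force passes 120 N, or if a joint passes its speed limit or range.

## Working session

There is one attempt and no reset: what is moved stays moved. The work goes in short steps, Python scripts to look and compute and a tool call to move; the robot and the scene stay as the last step left them, time stands still between calls to the robot, and variables do not carry over. Pictures are saved under pics/ and viewed, at most 10 in all, crops included, and the job is handed in when it is done.

Besides the shell and the picture viewer there is one more tool, called after "Emit:" as name([rows], argument=value, ...), one row to a line, values as JSON. move_arm: Moves the arm, as the interface text tells. Its arguments: {"type":"object","properties":{"plan":{"type":"array","items":{"type":"object","properties":{"tx":{"type":"number"},"ty":{"type":"number"},"tz":{"type":"number"},"wx":{"type":"number"},"wy":{"type":"number"},"wz":{"type":"number"}}}},"gripper":{"type":"number"},"force":{"type":"number"}},"required":["plan"]}

```bash
mkdir -p pics; cat > h.py <<'E'
import numpy as np,cv2
from workcell import env,grab_frame
def grab(n):
    f=grab_frame(n); f['f']=240/np.tan(np.radians(f['vfov'])/2); return f
def ray(f,u,v,z):
    V=np.array(f['view']);R=V[:3,:3];c=-R.T@V[:3,3]
    d=R.T@np.array([(u-f['cx'])/f['f'],-(v-f['cy'])/f['f'],-1])
    return c+d*(z-c[2])/d[2]
E
python3 - <<'E'
from h import *
for n in('top','side'):
    f=grab(n);cv2.imwrite(f'pics/{n}0.png',f['color'][...,::-1]);print(n,f['f'],f['cx'],f['cy'],[k for k in f]);V=f['view'];print(np.round(V,3))
print(env.state())
E
```

```text
top 586.473672545341 319.99689728675963 239.89955765453192 ['color', 'vfov', 'cx', 'cy', 'view', 'f']
[[-1.400000e-02 -1.000000e+00  3.000000e-03  4.320700e+01]
 [ 9.860000e-01 -1.400000e-02  1.690000e-01 -5.229400e+02]
 [-1.680000e-01  6.000000e-03  9.860000e-01 -1.443624e+03]
 [ 0.000000e+00  0.000000e+00  0.000000e+00  1.000000e+00]]
side 527.8042604817135 318.1948379840137 237.08722925049196 ['color', 'vfov', 'cx', 'cy', 'view', 'f']
[[ 9.800000e-01 -1.980000e-01  1.400000e-02 -5.058210e+02]
 [ 1.410000e-01  7.440000e-01  6.530000e-01 -1.382440e+02]
 [-1.400000e-01 -6.380000e-01  7.570000e-01 -1.143478e+03]
 [ 0.000000e+00  0.000000e+00  0.000000e+00  1.000000e+00]]
{'time_s': 0.1, 'qpos': array([ 7.15632406e+01,  1.83483859e+01,  8.96982945e+01, -9.48194633e-04,
        7.20440441e+01, -1.14747645e+00]), 'qvel': array([-0.06414355, -0.08613583, -0.11751783,  0.02333697,  0.04426607,
       -0.00092784]), 'effort': array([ 2.80883005e-04, -4.13327193e+01, -2.32512474e+01,  7.30722374e-02,
        4.22228209e-02, -4.40405609e-05]), 'ee_pos': array([170.76711591, 548.59342671, 213.20786527]), 'ee_rot': array([-1.79909276e+02, -9.15472460e-04,  1.62711009e+02]), 'force': array([ 0.45049089, -0.79646487, -0.61025872]), 'torque': array([-0.00588658, -0.00486629,  0.02124915]), 'gripper_force': 0.0, 'gripper_width': 90.99951223855597}
```

View pics/top0.png

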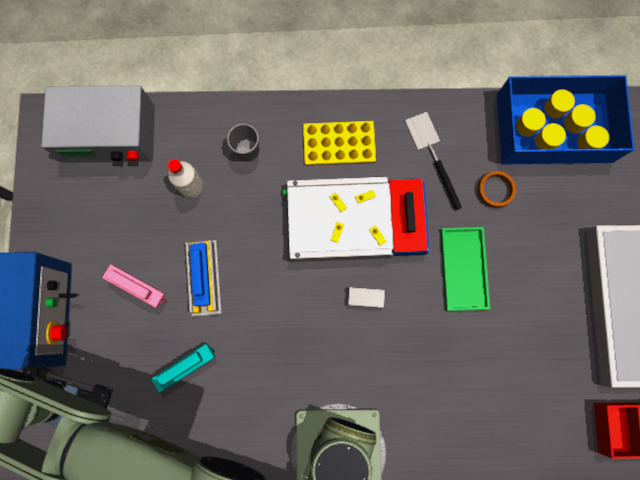

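View pics/side0.png

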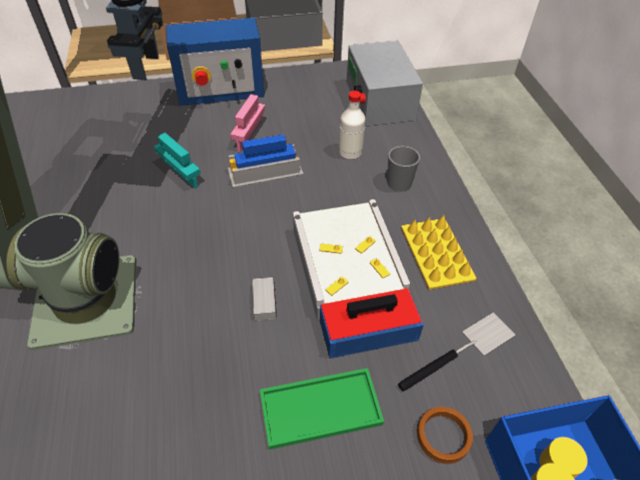

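The top view shows the lid at about (408,215) with its black handle at (409,212), the tray at (466,269), and the scraper in its stand at (201,276). The trough end points to world -y. The pink and teal tools are decoys.

```bash
cat > m.py <<'E'
from h import *
def masks(f,box,cond):
    hsv=cv2.cvtColor(f['color'],cv2.COLOR_RGB2HSV).astype(int);H,S,Vv=hsv[...,0],hsv[...,1],hsv[...,2]
    m=cond(H,S,Vv).astype(np.uint8);k=np.zeros_like(m);x0,x1,y0,y1=box;k[y0:y1,x0:x1]=1;return m*k
def rect(f,m,z,fill=True):
    cs,_=cv2.findContours(m,cv2.RETR_EXTERNAL,cv2.CHAIN_APPROX_NONE);c=max(cs,key=cv2.contourArea)
    p=np.array([ray(f,u,v,z)[:2] for u,v in c[:,0]],np.float32)
    r=cv2.minAreaRect(p);return np.round(r[0],1),np.round(r[1],1),round(r[2],2),np.round(ray(f,*c[:,0].mean(0),z),1)
E
python3 - <<'E'
from m import *
f=grab('top');s=grab('side')
red=lambda H,S,V:((H<8)|(H>172))&(S>150)&(V>80)
blk=lambda H,S,V:(V<60)
grn=lambda H,S,V:(H>50)&(H<75)&(S>130)&(V>60)
blu=lambda H,S,V:(H>100)&(H<125)&(S>140)&(V>70)
yel=lambda H,S,V:(H>22)&(H<33)&(S>150)&(V>120)
print('lid top',rect(f,masks(f,(380,432,172,260),red),66))
print('lid side',rect(s,masks(s,(310,425,285,345),red),66))
print('handle top',rect(f,masks(f,(398,420,185,238),blk),104))
print('tray top',rect(f,masks(f,(435,495,220,318),grn),18))
print('tray side',rect(s,masks(s,(255,390,365,450),grn),18))
wht=lambda H,S,V:(S<40)&(V>200)
print('white',rect(f,cv2.morphologyEx(masks(f,(280,400,172,265),wht),cv2.MORPH_CLOSE,np.ones((3,3))),60))
print('blue',rect(f,masks(f,(180,225,235,320),blu),108))
for n in range(2):
    pass
m=masks(f,(290,392,185,252),yel);k,l,st,c=cv2.connectedComponentsWithStats(m)
for i in range(1,k):
    if st[i,4]>20: print('off',np.round(ray(f,*c[i],68),0))
a=f['color'][225:325,170:235,::-1];b=s['color'][125:190,220:310,::-1];d=f['color'][170:262,380:435,::-1]
Z=[cv2.resize(q,(int(q.shape[1]*560/q.shape[0]) if i!=1 else 400,560 if i!=1 else 290),interpolation=cv2.INTER_CUBIC) for i,q in enumerate((a,d,b))] if 0 else [cv2.resize(a,(260,400)),cv2.resize(d,(239,400)),cv2.resize(b,(290,209))]
o=np.zeros((400,800,3),np.uint8);x=0
for q in Z:
    o[:q.shape[0],x:x+q.shape[1]]=q;x+=q.shape[1]
cv2.imwrite('pics/c.png',o)
E
```

```text
lid top (array([ 582.5, -186. ]), array([186.1,  83.6]), 1.68, array([ 581.1, -185.7,   66. ]))
lid side (array([ 584. , -186.2]), array([185.5,  83.9]), 1.7, array([ 582.2, -188.4,   66. ]))
handle top (array([ 580. , -184.4]), array([96. , 19.2]), 1.64, array([ 579.7, -184.5,  104. ]))
tray top (array([ 449.8, -335.1]), array([212.7, 110.3]), 0.93, array([ 447.6, -335. ,   18. ]))
tray side (array([ 452.3, -337. ]), array([211.3, 112.4]), 0.87, array([ 449.1, -340. ,   18. ]))
white (array([580.4, -15.1]), array([199.5, 259.1]), 1.5, array([578.2,  -6.9,  60. ]))
blue (array([433.7, 327.6]), array([150.5,  40.6]), 4.84, array([433. , 327.4, 108. ]))
off [630. -80.  68.]
off [616. -11.  68.]
off [539.  -7.  68.]
off [ 529. -108.   68.]
```

View pics/c.png

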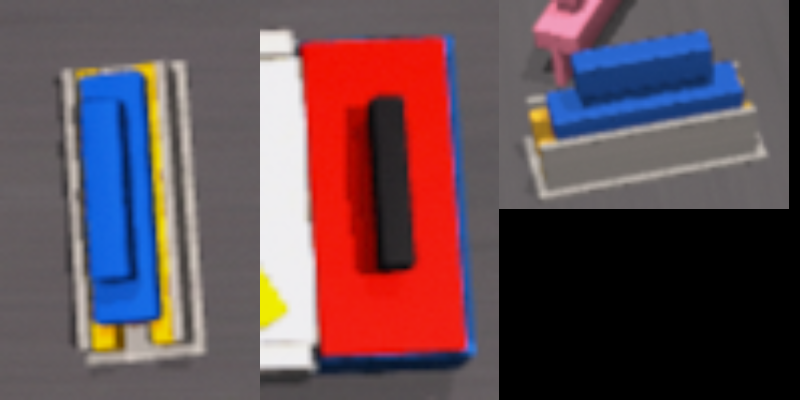

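Emit:
move_arm([
  {"wz": -0.083},
  {"wz": -0.083},
  {"wz": -0.083},
  {"wz": -0.083},
  {"tx": -0.8, "ty": -1.5},
  {"tx": -1.62, "ty": -3.11},
  {"tx": -1.62, "ty": -3.11},
  {"tx": -1.62, "ty": -3.11},
  {"tx": -1.62, "ty": -3.11},
  {"tx": -1.62, "ty": -3.11},
  {"tx": -1.62, "ty": -3.11},
  {"tx": -1.62, "ty": -3.11},
], gripper=6)

```text
schema error: expected keys tx, ty, tz, wx, wy, wz
```

```bash
cat > go.py <<'E'
import sys
from h import *
# usage: go.py x y z yaw -> remaining tool-frame move (cm, rad) from the measured pose
t=np.array(sys.argv[1:4],float);yaw=float(sys.argv[4]);s=env.state();R=np.radians(s['ee_rot'][2])
d=t-s['ee_pos'];print('tx %.2f ty %.2f tz %.2f wz %.3f'%((np.cos(R)*d[0]+np.sin(R)*d[1])/10,(np.sin(R)*d[0]-np.cos(R)*d[1])/10,-d[2]/10,-np.radians((yaw-s['ee_rot'][2]+180)%360-180)),s['time_s'],np.round(s['ee_pos'],1),np.round(s['ee_rot'],2),np.round(s['force'],1),'w',s['gripper_width'],s['gripper_force'])
E
python3 go.py 582.5 -185 110 -178.35
python3 - <<'E'
from m import *
f=grab('top');s=grab('side')
blu=lambda H,S,V:(H>100)&(H<125)&(S>140)&(V>70)
yel=lambda H,S,V:(H>18)&(H<35)&(S>120)&(V>90)
m=masks(f,(180,225,235,320),blu)
print('blue66',rect(f,m,66))
print('stand rails',rect(f,masks(f,(180,225,235,320),lambda H,S,V:yel(H,S,V)|blu(H,S,V)),44))
ms=masks(s,(225,305,125,190),blu);c=cv2.findContours(ms,0,1)[0];c=max(c,key=cv2.contourArea)[:,0]
print('side px',c[c[:,0].argmin()],c[c[:,0].argmax()],c[c[:,1].argmin()],c[c[:,1].argmax()])
V=np.array(f['view']);print('cam',-V[:3,:3].T@V[:3,3])
E
```

```text
tx -61.11 ty -57.83 tz 10.35 wz -0.331 0.2 [170.8 548.8 213.5] [-179.94   -0.    162.71] [-0.2 -0.2  0.2] w 91.0592085064667 0.0
blue66 (array([438.5, 336.1]), array([155. ,  41.8]), 4.8, array([437.8, 335.9,  66. ]))
stand rails (array([436.1, 336.7]), array([179. ,  49.7]), 5.03, array([429.3, 336.9,  44. ]))
side px [235 154] [295 153] [278 135] [238 167]
cam [ 272.80329653   44.51382004 1510.95390636]
```

Emit:
move_arm([
  {"tx": 0, "ty": 0, "tz": 0, "wx": 0, "wy": 0, "wz": -0.083},
  {"tx": 0, "ty": 0, "tz": 0, "wx": 0, "wy": 0, "wz": -0.083},
  {"tx": 0, "ty": 0, "tz": 0, "wx": 0, "wy": 0, "wz": -0.083},
  {"tx": 0, "ty": 0, "tz": 0, "wx": 0, "wy": 0, "wz": -0.083},
  {"tx": -0.8, "ty": -1.5, "tz": 0, "wx": 0, "wy": 0, "wz": 0},
  {"tx": -1.62, "ty": -3.11, "tz": 0, "wx": 0, "wy": 0, "wz": 0},
  {"tx": -1.62, "ty": -3.11, "tz": 0, "wx": 0, "wy": 0, "wz": 0},
  {"tx": -1.62, "ty": -3.11, "tz": 0, "wx": 0, "wy": 0, "wz": 0},
  {"tx": -1.62, "ty": -3.11, "tz": 0, "wx": 0, "wy": 0, "wz": 0},
  {"tx": -1.62, "ty": -3.11, "tz": 0, "wx": 0, "wy": 0, "wz": 0},
  {"tx": -1.62, "ty": -3.11, "tz": 0, "wx": 0, "wy": 0, "wz": 0},
  {"tx": -1.62, "ty": -3.11, "tz": 0, "wx": 0, "wy": 0, "wz": 0},
], gripper=6)

```text
time_s: 1.3
ee_pos: [299.7, 318.5, 214.1]
ee_rot: [180.0, 0.0, -178.2]
force: [0.6, 0.6, 1.0]
gripper_width: 59.9
gripper_force: 0.0
```

Emit:
move_arm([
  {"tx": -1.62, "ty": -3.11, "tz": 0, "wx": 0, "wy": 0, "wz": 0},
  {"tx": -1.62, "ty": -3.11, "tz": 0, "wx": 0, "wy": 0, "wz": 0},
  {"tx": -1.62, "ty": -3.11, "tz": 0, "wx": 0, "wy": 0, "wz": 0},
  {"tx": -1.62, "ty": -3.11, "tz": 0, "wx": 0, "wy": 0, "wz": 0},
  {"tx": -1.62, "ty": -3.11, "tz": 0, "wx": 0, "wy": 0, "wz": 0},
  {"tx": -1.62, "ty": -3.11, "tz": 0, "wx": 0, "wy": 0, "wz": 0},
  {"tx": -1.62, "ty": -3.11, "tz": 0, "wx": 0, "wy": 0, "wz": 0},
  {"tx": -1.62, "ty": -3.11, "tz": 0, "wx": 0, "wy": 0, "wz": 0},
  {"tx": -1.62, "ty": -3.11, "tz": 0, "wx": 0, "wy": 0, "wz": 0},
  {"tx": -1.62, "ty": -3.11, "tz": 0, "wx": 0, "wy": 0, "wz": 0},
  {"tx": -1.62, "ty": -3.11, "tz": 0, "wx": 0, "wy": 0, "wz": 0},
  {"tx": -1.62, "ty": -3.11, "tz": 0, "wx": 0, "wy": 0, "wz": 0},
])

```text
time_s: 2.3
ee_pos: [505.4, -48.8, 214.0]
ee_rot: [180.0, 0.0, -178.3]
force: [0.4, 1.3, -0.2]
gripper_width: 59.9
gripper_force: 0.0
```

Emit:
move_arm([
  {"tx": -1.62, "ty": -3.11, "tz": 0, "wx": 0, "wy": 0, "wz": 0},
  {"tx": -1.62, "ty": -3.11, "tz": 0, "wx": 0, "wy": 0, "wz": 0},
  {"tx": -1.62, "ty": -3.11, "tz": 0, "wx": 0, "wy": 0, "wz": 0},
  {"tx": -1.0, "ty": -2.0, "tz": 0, "wx": 0, "wy": 0, "wz": 0},
  {"tx": 0, "ty": 0, "tz": 0, "wx": 0, "wy": 0, "wz": 0},
  {"tx": 0, "ty": 0, "tz": 0, "wx": 0, "wy": 0, "wz": 0},
])

```text
time_s: 2.8
ee_pos: [566.9, -159.4, 213.3]
ee_rot: [180.0, -0.1, -178.4]
force: [-0.7, 0.8, 0.2]
gripper_width: 60.1
gripper_force: 0.0
```

```bash
python3 go.py 582.5 -185 77 -178.35
```

```text
tx -1.49 ty -2.61 tz 13.63 wz -0.001 2.8 [ 566.9 -159.4  213.3] [ 1.7995e+02 -6.0000e-02 -1.7838e+02] [-0.7  0.8  0.2] w 60.07587372970696 0.0
```

Emit:
move_arm([
  {"tx": -0.75, "ty": -1.3, "tz": 1.5, "wx": 0, "wy": 0, "wz": 0},
  {"tx": -0.74, "ty": -1.31, "tz": 2.5, "wx": 0, "wy": 0, "wz": 0},
  {"tx": 0, "ty": 0, "tz": 3, "wx": 0, "wy": 0, "wz": 0},
  {"tx": 0, "ty": 0, "tz": 3, "wx": 0, "wy": 0, "wz": 0},
  {"tx": 0, "ty": 0, "tz": 2, "wx": 0, "wy": 0, "wz": 0},
  {"tx": 0, "ty": 0, "tz": 1, "wx": 0, "wy": 0, "wz": 0},
  {"tx": 0, "ty": 0, "tz": 0.6, "wx": 0, "wy": 0, "wz": 0},
  {"tx": 0, "ty": 0, "tz": 0, "wx": 0, "wy": 0, "wz": 0},
  {"tx": 0, "ty": 0, "tz": 0, "wx": 0, "wy": 0, "wz": 0},
])

```text
time_s: 3.55
ee_pos: [583.3, -183.9, 79.1]
ee_rot: [-180.0, 0.1, -178.2]
force: [0.0, -0.0, 1.0]
gripper_width: 59.9
gripper_force: 0.0
```

Emit:
move_arm([
  {"tx": 0, "ty": 0, "tz": 0, "wx": 0, "wy": 0, "wz": 0},
  {"tx": 0, "ty": 0, "tz": 0, "wx": 0, "wy": 0, "wz": 0},
  {"tx": 0, "ty": 0, "tz": 0, "wx": 0, "wy": 0, "wz": 0},
  {"tx": 0, "ty": 0, "tz": 0, "wx": 0, "wy": 0, "wz": 0},
  {"tx": 0, "ty": 0, "tz": 0, "wx": 0, "wy": 0, "wz": 0},
  {"tx": 0, "ty": 0, "tz": 0, "wx": 0, "wy": 0, "wz": 0},
], gripper=1.2, force=25)

```text
time_s: 4.05
ee_pos: [582.6, -184.2, 78.1]
ee_rot: [180.0, 0.0, -178.3]
force: [-1.2, 0.6, -0.3]
gripper_width: 22.7
gripper_force: 0.2
```

Emit:
move_arm([
  {"tx": 0, "ty": 0, "tz": 0, "wx": 0, "wy": 0, "wz": 0},
  {"tx": 0, "ty": 0, "tz": 0, "wx": 0, "wy": 0, "wz": 0},
  {"tx": 0, "ty": 0, "tz": 0, "wx": 0, "wy": 0, "wz": 0},
  {"tx": 0, "ty": 0, "tz": 0, "wx": 0, "wy": 0, "wz": 0},
])

```text
time_s: 4.38
ee_pos: [582.6, -184.4, 78.1]
ee_rot: [-180.0, 0.0, -178.3]
force: [-1.0, -1.2, 2.7]
gripper_width: 19.9
gripper_force: 25.0
```

Emit:
move_arm([
  {"tx": 0, "ty": 0, "tz": -0.3, "wx": 0, "wy": 0, "wz": 0},
  {"tx": 0, "ty": 0, "tz": -0.5, "wx": 0, "wy": 0, "wz": 0},
  {"tx": 0, "ty": 0, "tz": -0.8, "wx": 0, "wy": 0, "wz": 0},
  {"tx": 0, "ty": 0, "tz": -1.2, "wx": 0, "wy": 0, "wz": 0},
  {"tx": 0, "ty": 0, "tz": -1.2, "wx": 0, "wy": 0, "wz": 0},
  {"tx": 0, "ty": 0, "tz": -1, "wx": 0, "wy": 0, "wz": 0},
  {"tx": 0, "ty": 0, "tz": 0, "wx": 0, "wy": 0, "wz": 0},
  {"tx": 0, "ty": 0, "tz": 0, "wx": 0, "wy": 0, "wz": 0},
])

```text
time_s: 5.05
ee_pos: [582.8, -184.2, 128.7]
ee_rot: [-180.0, 0.1, -178.3]
force: [-0.0, 0.0, -1.9]
gripper_width: 19.8
gripper_force: 25.0
```

```bash
python3 go.py 451 -336 128 -179.1; python3 - <<'E'
from h import *
f=grab('top');s=grab('side');cv2.imwrite('pics/l.png',np.hstack([f['color'][150:330,380:520],s['color'][240:420,240:440]])[...,::-1])
E
```

```text
tx 13.64 ty -14.77 tz 0.07 wz 0.015 5.05 [ 582.8 -184.2  128.7] [-1.7998e+02  8.0000e-02 -1.7827e+02] [-0.   0.  -1.9] w 19.79938372229737 24.999166131019592
```

View pics/l.png

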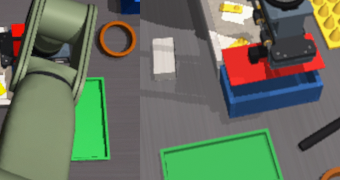

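Emit:
move_arm([
  {"tx": 0.6, "ty": -0.7, "tz": 0, "wx": 0, "wy": 0, "wz": 0.007},
  {"tx": 1.4, "ty": -1.5, "tz": 0, "wx": 0, "wy": 0, "wz": 0.007},
  {"tx": 2, "ty": -2.2, "tz": 0, "wx": 0, "wy": 0, "wz": 0},
  {"tx": 2, "ty": -2.2, "tz": 0, "wx": 0, "wy": 0, "wz": 0},
  {"tx": 2, "ty": -2.2, "tz": 0, "wx": 0, "wy": 0, "wz": 0},
  {"tx": 2, "ty": -2.2, "tz": 0, "wx": 0, "wy": 0, "wz": 0},
  {"tx": 2, "ty": -2.2, "tz": 0, "wx": 0, "wy": 0, "wz": 0},
  {"tx": 1.1, "ty": -1, "tz": 0, "wx": 0, "wy": 0, "wz": 0},
  {"tx": 0.5, "ty": -0.5, "tz": 1, "wx": 0, "wy": 0, "wz": 0},
  {"tx": 0, "ty": 0, "tz": 2, "wx": 0, "wy": 0, "wz": 0},
  {"tx": 0, "ty": 0, "tz": 2, "wx": 0, "wy": 0, "wz": 0},
  {"tx": 0, "ty": 0, "tz": 1, "wx": 0, "wy": 0, "wz": 0},
])

```text
time_s: 6.15
ee_pos: [447.5, -332.3, 64.8]
ee_rot: [179.8, -0.2, -179.1]
force: [-0.1, 0.8, -2.1]
gripper_width: 19.6
gripper_force: 25.0
```

Emit:
move_arm([
  {"tx": 0, "ty": 0, "tz": 0, "wx": 0, "wy": 0, "wz": 0},
  {"tx": 0, "ty": 0, "tz": 0, "wx": 0, "wy": 0, "wz": 0},
  {"tx": 0, "ty": 0, "tz": 0, "wx": 0, "wy": 0, "wz": 0},
])

```text
time_s: 6.4
ee_pos: [450.0, -333.7, 68.5]
ee_rot: [-180.0, 0.1, -179.0]
force: [0.6, 0.1, -1.3]
gripper_width: 19.8
gripper_force: 25.0
```

```bash
python3 go.py 450.5 -335.3 33 -179.1; python3 - <<'E'
from m import *
s=grab('side');z=env.state()['ee_pos'][2]-78+66
red=lambda H,S,V:((H<8)|(H>172))&(S>150)&(V>80)
print(rect(s,masks(s,(230,410,320,460),red),z));cv2.imwrite('pics/l2.png',s['color'][300:480,220:460][...,::-1])
E
```

```text
tx -0.05 ty -0.16 tz 3.55 wz 0.001 6.4 [ 450.  -333.7   68.5] [-1.7996e+02  7.0000e-02 -1.7904e+02] [ 0.6  0.1 -1.3] w 19.78193645863019 24.999240338802338
(array([ 393. , -335.1]), array([67.2, 84.5]), 1.16, array([ 392.7, -335.5,   56.9]))
```

View pics/l2.png

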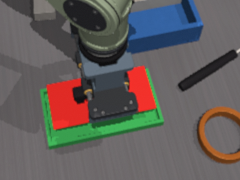

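Emit:
move_arm([
  {"tx": 0, "ty": -0.17, "tz": 0.6, "wx": 0, "wy": 0, "wz": 0},
  {"tx": 0, "ty": 0, "tz": 1, "wx": 0, "wy": 0, "wz": 0},
  {"tx": 0, "ty": 0, "tz": 0.8, "wx": 0, "wy": 0, "wz": 0},
  {"tx": 0, "ty": 0, "tz": 0.6, "wx": 0, "wy": 0, "wz": 0},
  {"tx": 0, "ty": 0, "tz": 0.4, "wx": 0, "wy": 0, "wz": 0},
  {"tx": 0, "ty": 0, "tz": 0.2, "wx": 0, "wy": 0, "wz": 0},
  {"tx": 0, "ty": 0, "tz": 0, "wx": 0, "wy": 0, "wz": 0},
  {"tx": 0, "ty": 0, "tz": 0, "wx": 0, "wy": 0, "wz": 0},
  {"tx": 0, "ty": 0, "tz": 0, "wx": 0, "wy": 0, "wz": 0},
])

```text
time_s: 7.2
ee_pos: [448.9, -334.9, 32.0]
ee_rot: [180.0, -0.0, -179.1]
force: [-1.5, 1.7, 2.7]
gripper_width: 19.8
gripper_force: 25.0
```

Emit:
move_arm([
  {"tx": 0, "ty": 0, "tz": 0, "wx": 0, "wy": 0, "wz": 0},
  {"tx": 0, "ty": 0, "tz": 0, "wx": 0, "wy": 0, "wz": 0},
  {"tx": 0, "ty": 0, "tz": 0, "wx": 0, "wy": 0, "wz": 0},
  {"tx": 0, "ty": 0, "tz": -0.5, "wx": 0, "wy": 0, "wz": 0},
  {"tx": 0, "ty": 0, "tz": -1.5, "wx": 0, "wy": 0, "wz": 0},
  {"tx": 0, "ty": 0, "tz": -3, "wx": 0, "wy": 0, "wz": 0},
  {"tx": 0, "ty": 0, "tz": -3, "wx": 0, "wy": 0, "wz": 0},
  {"tx": 0, "ty": 0, "tz": -3, "wx": 0, "wy": 0, "wz": 0},
  {"tx": 0, "ty": 0, "tz": -3, "wx": 0, "wy": 0, "wz": 0},
  {"tx": 0, "ty": 0, "tz": -1, "wx": 0, "wy": 0, "wz": 0},
], gripper=6)

```text
time_s: 8.03
ee_pos: [451.2, -336.8, 187.0]
ee_rot: [-179.7, 0.4, -179.1]
force: [0.8, -0.8, -0.0]
gripper_width: 59.9
gripper_force: 0.0
```

Emit:
move_arm([
  {"tx": 0, "ty": 1.5, "tz": 0, "wx": 0, "wy": 0, "wz": 0},
  {"tx": 0, "ty": 3, "tz": 0, "wx": 0, "wy": 0, "wz": 0},
  {"tx": 0, "ty": 3.4, "tz": 0, "wx": 0, "wy": 0, "wz": 0},
  {"tx": 0, "ty": 3.4, "tz": 0, "wx": 0, "wy": 0, "wz": 0},
  {"tx": 0, "ty": 3.4, "tz": 0, "wx": 0, "wy": 0, "wz": 0},
  {"tx": 0, "ty": 3.4, "tz": 0, "wx": 0, "wy": 0, "wz": 0},
  {"tx": 0, "ty": 3.4, "tz": 0, "wx": 0, "wy": 0, "wz": 0},
  {"tx": 0, "ty": 3.4, "tz": 0, "wx": 0, "wy": 0, "wz": 0},
  {"tx": 0, "ty": 3.4, "tz": 0, "wx": 0, "wy": 0, "wz": 0},
  {"tx": 0, "ty": 3.4, "tz": 0, "wx": 0, "wy": 0, "wz": 0},
  {"tx": 0, "ty": 3.4, "tz": 0, "wx": 0, "wy": 0, "wz": 0},
  {"tx": 0, "ty": 3.4, "tz": 0, "wx": 0, "wy": 0, "wz": 0},
])

```text
time_s: 9.03
ee_pos: [441.0, 51.8, 180.4]
ee_rot: [180.0, -0.2, -179.1]
force: [-0.1, -0.1, -0.1]
gripper_width: 59.9
gripper_force: 0.0
```

Emit:
move_arm([
  {"tx": 0, "ty": 3.4, "tz": 0, "wx": 0, "wy": 0, "wz": 0},
  {"tx": 0, "ty": 3.4, "tz": 0, "wx": 0, "wy": 0, "wz": 0},
  {"tx": 0, "ty": 3.4, "tz": 0, "wx": 0, "wy": 0, "wz": 0},
  {"tx": 0, "ty": 3.4, "tz": 0, "wx": 0, "wy": 0, "wz": 0},
  {"tx": 0, "ty": 3.4, "tz": 0, "wx": 0, "wy": 0, "wz": 0},
  {"tx": 0, "ty": 3.4, "tz": 0, "wx": 0, "wy": 0, "wz": 0},
  {"tx": 0, "ty": 3.4, "tz": 0, "wx": 0, "wy": 0, "wz": -0.035},
  {"tx": 0, "ty": 3, "tz": 0, "wx": 0, "wy": 0, "wz": -0.035},
  {"tx": 0, "ty": 0, "tz": 0, "wx": 0, "wy": 0, "wz": 0},
  {"tx": 0, "ty": 0, "tz": 0, "wx": 0, "wy": 0, "wz": 0},
  {"tx": 0, "ty": 0, "tz": 0, "wx": 0, "wy": 0, "wz": 0},
])

```text
time_s: 9.95
ee_pos: [436.2, 316.9, 180.5]
ee_rot: [-179.9, -0.2, -175.0]
force: [-0.2, -1.1, 0.0]
gripper_width: 59.6
gripper_force: 0.0
```

```bash
python3 go.py 438.5 336.5 75 -175.1; python3 - <<'E'
from m import *
s=grab('side');f=grab('top')
red=lambda H,S,V:((H<8)|(H>172))&(S>150)&(V>80)
print(rect(s,masks(s,(230,410,320,460),red),20),rect(f,masks(f,(430,500,215,325),red),20))
E
```

```text
tx -0.40 ty 1.94 tz 10.55 wz 0.001 9.95 [436.2 316.9 180.5] [-1.7989e+02 -1.6000e-01 -1.7504e+02] [-0.2 -1.1  0. ] w 59.5803939088652 0.0
(array([ 450.5, -335.2]), array([184.2,  83.8]), 0.96, array([ 448.4, -337.2,   20. ])) (array([ 448.4, -335.6]), array([183.2,  84.3]), 0.89, array([ 447.1, -335.6,   20. ]))
```

Emit:
move_arm([
  {"tx": -0.2, "ty": 1, "tz": 1.5, "wx": 0, "wy": 0, "wz": 0},
  {"tx": -0.2, "ty": 0.94, "tz": 2, "wx": 0, "wy": 0, "wz": 0},
  {"tx": 0, "ty": 0, "tz": 2.5, "wx": 0, "wy": 0, "wz": 0},
  {"tx": 0, "ty": 0, "tz": 2, "wx": 0, "wy": 0, "wz": 0},
  {"tx": 0, "ty": 0, "tz": 1.5, "wx": 0, "wy": 0, "wz": 0},
  {"tx": 0, "ty": 0, "tz": 1, "wx": 0, "wy": 0, "wz": 0},
  {"tx": 0, "ty": 0, "tz": 0, "wx": 0, "wy": 0, "wz": 0},
  {"tx": 0, "ty": 0, "tz": 0, "wx": 0, "wy": 0, "wz": 0},
  {"tx": 0, "ty": 0, "tz": 0, "wx": 0, "wy": 0, "wz": 0},
])

```text
time_s: 10.8
ee_pos: [440.7, 337.4, 78.1]
ee_rot: [179.9, 0.1, -175.1]
force: [-0.0, 0.3, 0.8]
gripper_width: 60.0
gripper_force: 0.0
```

Emit:
move_arm([
  {"tx": 0, "ty": 0, "tz": 0, "wx": 0, "wy": 0, "wz": 0},
  {"tx": 0, "ty": 0, "tz": 0, "wx": 0, "wy": 0, "wz": 0},
  {"tx": 0, "ty": 0, "tz": 0, "wx": 0, "wy": 0, "wz": 0},
  {"tx": 0, "ty": 0, "tz": 0, "wx": 0, "wy": 0, "wz": 0},
  {"tx": 0, "ty": 0, "tz": 0, "wx": 0, "wy": 0, "wz": 0},
  {"tx": 0, "ty": 0, "tz": 0, "wx": 0, "wy": 0, "wz": 0},
  {"tx": 0, "ty": 0, "tz": 0, "wx": 0, "wy": 0, "wz": 0},
  {"tx": 0, "ty": 0, "tz": 0, "wx": 0, "wy": 0, "wz": 0},
  {"tx": 0, "ty": 0, "tz": 0, "wx": 0, "wy": 0, "wz": 0},
  {"tx": 0, "ty": 0, "tz": 0, "wx": 0, "wy": 0, "wz": 0},
], gripper=1.5, force=45)

```text
time_s: 11.63
ee_pos: [439.9, 337.5, 77.1]
ee_rot: [180.0, 0.0, -175.1]
force: [-0.4, 1.0, 1.8]
gripper_width: 23.7
gripper_force: 45.0
```

```bash
python3 go.py 438.5 336.5 75 -175.1
```

```text
tx 0.15 ty -0.09 tz 0.21 wz 0.001 11.6333 [439.9 337.5  77.1] [ 1.7998e+02  1.0000e-02 -1.7507e+02] [-0.4  1.   1.8] w 23.708162338639127 44.99685287475586
```

Emit:
move_arm([
  {"tx": 0, "ty": 0, "tz": -0.4, "wx": 0, "wy": 0, "wz": 0},
  {"tx": 0, "ty": 0, "tz": -0.8, "wx": 0, "wy": 0, "wz": 0},
  {"tx": 0, "ty": 0, "tz": -1.2, "wx": 0, "wy": 0, "wz": 0},
  {"tx": 0, "ty": 0, "tz": -1.6, "wx": 0, "wy": 0, "wz": 0},
  {"tx": 0, "ty": 0, "tz": -1.6, "wx": 0, "wy": 0, "wz": 0},
  {"tx": 0, "ty": 0, "tz": -1.6, "wx": 0, "wy": 0, "wz": 0},
  {"tx": 0, "ty": 0, "tz": -1.2, "wx": 0, "wy": 0, "wz": 0},
  {"tx": 0, "ty": 0, "tz": -0.6, "wx": 0, "wy": 0, "wz": 0.0286},
  {"tx": 0, "ty": 0, "tz": 0, "wx": 0, "wy": 0, "wz": 0.0286},
  {"tx": 0, "ty": -1.5, "tz": 0, "wx": 0, "wy": 0, "wz": 0},
  {"tx": 0, "ty": -2.5, "tz": 0, "wx": 0, "wy": 0, "wz": 0},
])

```text
time_s: 12.55
ee_pos: [440.9, 297.8, 166.9]
ee_rot: [180.0, 0.0, -178.2]
force: [-1.3, -1.3, -3.8]
gripper_width: 23.8
gripper_force: 45.0
```

Emit:
move_arm([
  {"tx": -1.3, "ty": -2.5, "tz": 0, "wx": 0, "wy": 0, "wz": 0},
  {"tx": -1.8, "ty": -2.5, "tz": 0, "wx": 0, "wy": 0, "wz": 0},
  {"tx": -1.8, "ty": -2.5, "tz": 0, "wx": 0, "wy": 0, "wz": 0},
  {"tx": -1.8, "ty": -2.5, "tz": 0, "wx": 0, "wy": 0, "wz": 0},
  {"tx": -1.8, "ty": -2.5, "tz": 0, "wx": 0, "wy": 0, "wz": 0},
  {"tx": -1.8, "ty": -2.5, "tz": 0, "wx": 0, "wy": 0, "wz": 0},
  {"tx": -1.6, "ty": -2.5, "tz": 0, "wx": 0, "wy": 0, "wz": 0},
  {"tx": -1, "ty": -2, "tz": 0, "wx": 0, "wy": 0, "wz": 0},
  {"tx": 0, "ty": -1.2, "tz": 0, "wx": 0, "wy": 0, "wz": 0},
  {"tx": 0, "ty": 0, "tz": 0, "wx": 0, "wy": 0, "wz": 0},
  {"tx": 0, "ty": 0, "tz": 0, "wx": 0, "wy": 0, "wz": 0},
])

```text
time_s: 13.47
ee_pos: [574.8, 93.6, 166.6]
ee_rot: [180.0, -0.1, -178.4]
force: [-0.2, 0.6, -3.8]
gripper_width: 23.9
gripper_force: 45.0
```

```bash
python3 go.py 576.5 91 130 -178.35; python3 - <<'E'
from h import *
f=grab('top');s=grab('side');a=s['color'][130:320,260:460];b=f['color'][150:280,260:430]
cv2.imwrite('pics/p.png',np.hstack([cv2.resize(a,(421,400)),cv2.resize(b,(379,290))[:290] if 0 else cv2.copyMakeBorder(cv2.resize(b,(379,290)),0,110,0,0,0)])[...,::-1])
E
```

```text
tx -0.16 ty -0.26 tz 3.66 wz -0.001 13.4667 [574.8  93.6 166.6] [ 1.7997e+02 -1.2000e-01 -1.7841e+02] [-0.2  0.6 -3.8] w 23.898960385311778 44.99586760997772
```

View pics/p.png

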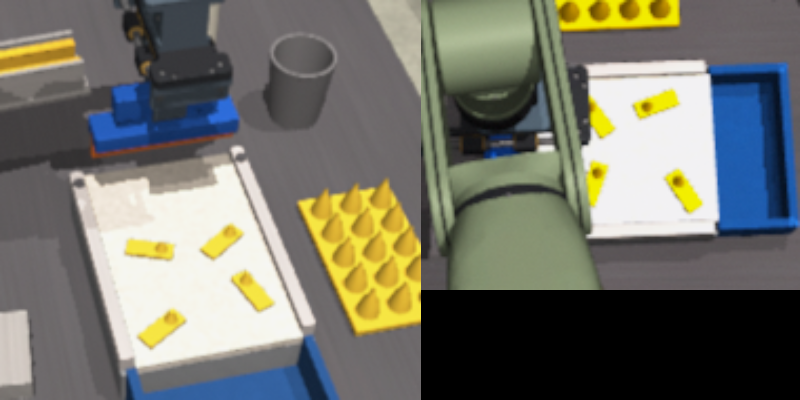

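Emit:
move_arm([
  {"tx": -0.1, "ty": -0.1, "tz": 1, "wx": 0, "wy": 0, "wz": 0},
  {"tx": -0.06, "ty": -0.1, "tz": 1.2, "wx": 0, "wy": 0, "wz": 0},
  {"tx": 0, "ty": 0, "tz": 0.8, "wx": 0, "wy": 0, "wz": 0},
  {"tx": 0, "ty": 0, "tz": 0.2, "wx": 0, "wy": 0, "wz": 0},
  {"tx": 0, "ty": 0, "tz": 0, "wx": 0, "wy": 0, "wz": 0},
  {"tx": 0, "ty": 0, "tz": 0, "wx": 0, "wy": 0, "wz": 0},
  {"tx": 0, "ty": 0, "tz": 0, "wx": 0, "wy": 0, "wz": 0},
])

```text
time_s: 14.15
ee_pos: [578.0, 92.5, 135.5]
ee_rot: [180.0, 0.1, -178.3]
force: [0.1, -0.8, -4.1]
gripper_width: 23.9
gripper_force: 45.0
```

```bash
python3 go.py 576.5 91 130 -178.35; python3 - <<'E'
from m import *
s=grab('side');cv2.imwrite('pics/q.png',cv2.resize(s['color'][160:260,270:420],(750,500),interpolation=cv2.INTER_CUBIC)[...,::-1])
org=lambda H,S,V:(H<16)&(S>120)&(V>60)
m=masks(s,(290,400,160,240),org);v,u=np.nonzero(m);print(len(u))
for i in(u.argmin(),u.argmax()): print(u[i],v[i],ray(s,u[i],v[i],85))
for x in (315,335,355): print(x,v[u==x])
E
```

```text
tx 0.16 ty -0.14 tz 0.55 wz 0.001 14.15 [578.   92.5 135.5] [ 1.7999e+02  7.0000e-02 -1.7832e+02] [ 0.1 -0.8 -4.1] w 23.857499287061028 44.996012449264526
63
305 208 [505.18454617 105.4747759   85.        ]
369 204 [653.85578293  90.6062177   85.        ]
315 [212]
335 [209]
355 [206]
```

View pics/q.png

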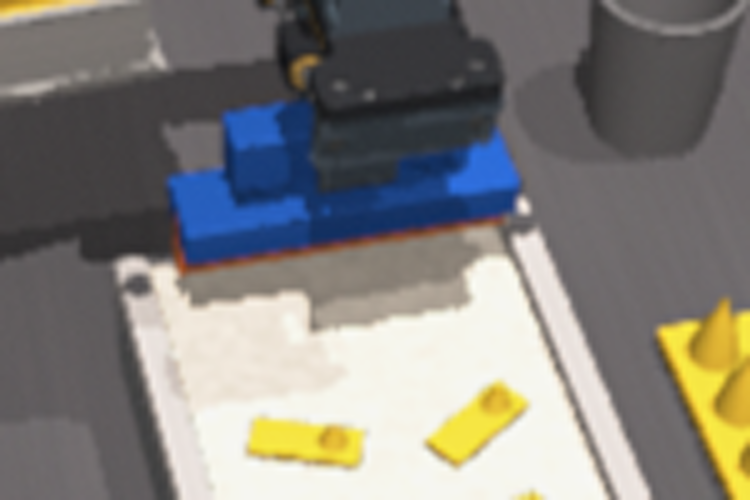

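The side crop shows the blade hovering above the lane start, with its ends at full-image pixels (306.6,213.6) and (371,204.2). The rail screws are at about (297.6,216.6) and (374,203.6), and there are no offcuts behind the blade.

```bash
python3 - <<'E'
from m import *
s=grab('side')
for z in (75,80,85):
  a=ray(s,306.6,213.6,z);b=ray(s,371,204.2,z);print(z,a.round(1),b.round(1),((a+b)/2).round(1),np.linalg.norm(a-b))
a=ray(s,297.6,216.6,70);b=ray(s,374,203.6,70);print(a.round(1),b.round(1),(a+b)/2,np.linalg.norm(a-b))
g=cv2.cvtColor(s['color'],cv2.COLOR_RGB2GRAY)
for v in (235,250,265): print(v,list(g[v,295:330]),'|',list(g[v,375:405]))
E
```

```text
75 [507.3  96.6  75. ] [661.7  98.4  75. ] [584.5  97.5  75. ] 154.47363148047796
80 [506.4  92.   80. ] [660.   93.8  80. ] [583.2  92.9  80. ] 153.60382469601538
85 [505.5  87.4  85. ] [658.3  89.1  85. ] [581.9  88.2  85. ] 152.73401791155285
[485.9  95.8  70. ] [671.  103.7  70. ] [578.44359611  99.71904646  70.        ] 185.20248636220296
235 [np.uint8(70), np.uint8(68), np.uint8(75), np.uint8(112), np.uint8(181), np.uint8(231), np.uint8(228), np.uint8(223), np.uint8(211), np.uint8(201), np.uint8(202), np.uint8(218), np.uint8(231), np.uint8(232), np.uint8(231), np.uint8(231), np.uint8(230), np.uint8(230), np.uint8(230), np.uint8(232), np.uint8(233), np.uint8(232), np.uint8(230), np.uint8(228), np.uint8(228), np.uint8(229), np.uint8(231), np.uint8(230), np.uint8(229), np.uint8(229), np.uint8(231), np.uint8(232), np.uint8(232), np.uint8(233), np.uint8(234)] | [np.uint8(245), np.uint8(245), np.uint8(245), np.uint8(245), np.uint8(246), np.uint8(245), np.uint8(217), np.uint8(133), np.uint8(158), np.uint8(226), np.uint8(229), np.uint8(228), np.uint8(229), np.uint8(231), np.uint8(209),
[... 1471 characters left out ...]
8(227), np.uint8(232), np.uint8(245), np.uint8(245), np.uint8(245), np.uint8(245), np.uint8(245), np.uint8(244), np.uint8(245), np.uint8(245), np.uint8(244), np.uint8(244), np.uint8(245), np.uint8(245), np.uint8(245), np.uint8(245), np.uint8(245)] | [np.uint8(198), np.uint8(199), np.uint8(198), np.uint8(200), np.uint8(210), np.uint8(215), np.uint8(216), np.uint8(221), np.uint8(232), np.uint8(240), np.uint8(244), np.uint8(244), np.uint8(245), np.uint8(246), np.uint8(246), np.uint8(246), np.uint8(246), np.uint8(243), np.uint8(222), np.uint8(147), np.uint8(136), np.uint8(211), np.uint8(231), np.uint8(231), np.uint8(231), np.uint8(231), np.uint8(226), np.uint8(178), np.uint8(107), np.uint8(104)]
```

```bash
python3 - <<'E'
from m import *
s=grab('side')
for L,R in (((302.7,250),(396.2,250)),((306.7,265),(402.2,265)),((309.5,250),(389.7,250)),((313.8,265),(395.4,265))):
  a=ray(s,*L,70);b=ray(s,*R,70);print(a.round(1),b.round(1),'centre line x at y=0: L',a[0]+.0288*a[1],'R',b[0]+.0288*b[1])
E
```

```text
[479.6  -4.6  70. ] [681.1 -43.   70. ] centre line x at y=0: L 479.46682415389773 R 679.8382333246753
[480.6 -47.   70. ] [681.6 -85.4  70. ] centre line x at y=0: L 479.20586797436346 R 679.0906589290051
[494.2  -7.4  70. ] [667.  -40.3  70. ] centre line x at y=0: L 493.9965912468531 R 665.8676023312902
[495.5 -49.8  70. ] [667.2 -82.7  70. ] centre line x at y=0: L 494.02305035659805 R 664.8162410401413
```

```bash
python3 - <<'E'
from m import *
s=grab('side')
blu=lambda H,S,V:(H>100)&(H<125)&(S>140)&(V>50)
m=masks(s,(295,385,175,222),blu);c=max(cv2.findContours(m,0,1)[0],key=cv2.contourArea);h=cv2.convexHull(c)
print(cv2.approxPolyDP(h,1.5,True)[:,0].tolist(),env.state()['ee_pos'])
def proj(p):
  q=np.array(s['view'])@np.r_[p,1];return (s['cx']+s['f']*q[0]/-q[2],s['cy']-s['f']*q[1]/-q[2])
th=np.radians(1.65);ex=np.array([np.cos(th),np.sin(th),0]);ey=np.array([-np.sin(th),np.cos(th),0])
o=np.array([578,92.5,102.4])
for n,a,b,z in(('FLb',-78,-20,0),('FRb',78,-20,0),('FRt',78,-20,22),('RLt',-78,20,22),('FLt',-78,-20,22),('RRt',78,20,22)):
  print(n,np.round(proj(o+a*ex+b*ey+[0,0,z]),1))
E
```

```text
[[304, 195], [315, 182], [331, 180], [369, 186], [373, 197], [372, 201], [307, 211]] [577.89697448  92.24266216 135.40922381]
FLb [305.8 214. ]
FRb [372.6 203.4]
FRt [373.5 196.5]
RLt [302.  194.7]
FLt [305.8 207.2]
RRt [368.4 184.5]
```

Emit:
move_arm([
  {"tx": 0.12, "ty": 0, "tz": 0.3, "wx": 0, "wy": 0, "wz": 0},
  {"tx": 0.12, "ty": 0, "tz": 0.4, "wx": 0, "wy": 0, "wz": 0},
  {"tx": 0, "ty": 0, "tz": 0.3, "wx": 0, "wy": 0, "wz": 0},
  {"tx": 0, "ty": 0, "tz": 0.2, "wx": 0, "wy": 0, "wz": 0},
  {"tx": 0, "ty": 0, "tz": 0, "wx": 0, "wy": 0, "wz": 0},
  {"tx": 0, "ty": 0, "tz": 0, "wx": 0, "wy": 0, "wz": 0},
])

```text
time_s: 14.85
ee_pos: [575.2, 92.1, 122.7]
ee_rot: [180.0, -0.0, -178.3]
force: [0.2, -0.2, -4.2]
gripper_width: 23.7
gripper_force: 45.0
```

Emit:
move_arm([
  {"tx": 0, "ty": 0, "tz": 0.1, "wx": 0, "wy": 0, "wz": 0},
  {"tx": 0, "ty": 0, "tz": 0.1, "wx": 0, "wy": 0, "wz": 0},
  {"tx": 0, "ty": 0, "tz": 0, "wx": 0, "wy": 0, "wz": 0},
  {"tx": 0, "ty": 0, "tz": 0, "wx": 0, "wy": 0, "wz": 0},
])

```text
time_s: 15.18
ee_pos: [575.2, 92.1, 120.9]
ee_rot: [180.0, -0.0, -178.3]
force: [-0.6, -0.9, -3.6]
gripper_width: 24.0
gripper_force: 45.0
```

```bash
python3 go.py 575.5 91 115 -178.35
```

```text
tx -0.02 ty -0.11 tz 0.59 wz 0.000 15.1833 [575.2  92.1 120.9] [ 180.     -0.   -178.34] [-0.6 -0.9 -3.6] w 23.9555536445981 44.99596953392029
```

Free so far. I'll step down about 1.5 mm at a time.

Emit:
move_arm([
  {"tx": 0, "ty": 0, "tz": 0.1, "wx": 0, "wy": 0, "wz": 0},
  {"tx": 0, "ty": 0, "tz": 0.05, "wx": 0, "wy": 0, "wz": 0},
  {"tx": 0, "ty": 0, "tz": 0, "wx": 0, "wy": 0, "wz": 0},
])

```text
time_s: 15.43
ee_pos: [575.1, 92.1, 119.3]
ee_rot: [180.0, -0.0, -178.3]
force: [0.8, -0.2, -3.2]
gripper_width: 23.5
gripper_force: 45.0
```

Emit:
move_arm([
  {"tx": 0, "ty": 0, "tz": 0.1, "wx": 0, "wy": 0, "wz": 0},
  {"tx": 0, "ty": 0, "tz": 0.05, "wx": 0, "wy": 0, "wz": 0},
  {"tx": 0, "ty": 0, "tz": 0, "wx": 0, "wy": 0, "wz": 0},
])

```text
time_s: 15.68
ee_pos: [575.1, 92.1, 117.8]
ee_rot: [180.0, -0.0, -178.3]
force: [-1.3, 0.4, -3.5]
gripper_width: 24.0
gripper_force: 45.0
```

Emit:
move_arm([
  {"tx": 0, "ty": 0, "tz": 0.1, "wx": 0, "wy": 0, "wz": 0},
  {"tx": 0, "ty": 0, "tz": 0, "wx": 0, "wy": 0, "wz": 0},
  {"tx": 0, "ty": 0, "tz": 0, "wx": 0, "wy": 0, "wz": 0},
])

```text
time_s: 15.93
ee_pos: [575.2, 92.1, 116.9]
ee_rot: [180.0, -0.0, -178.3]
force: [0.1, 0.1, -4.8]
gripper_width: 23.6
gripper_force: 45.0
```

Emit:
move_arm([
  {"tx": 0, "ty": 0, "tz": 0.1, "wx": 0, "wy": 0, "wz": 0},
  {"tx": 0, "ty": 0, "tz": 0, "wx": 0, "wy": 0, "wz": 0},
  {"tx": 0, "ty": 0, "tz": 0, "wx": 0, "wy": 0, "wz": 0},
])

```text
time_s: 16.18
ee_pos: [575.2, 92.1, 115.9]
ee_rot: [180.0, -0.0, -178.3]
force: [-0.6, 0.5, -3.4]
gripper_width: 23.5
gripper_force: 45.0
```

Emit:
move_arm([
  {"tx": 0, "ty": 0, "tz": 0.1, "wx": 0, "wy": 0, "wz": 0},
  {"tx": 0, "ty": 0, "tz": 0, "wx": 0, "wy": 0, "wz": 0},
  {"tx": 0, "ty": 0, "tz": 0, "wx": 0, "wy": 0, "wz": 0},
])

```text
time_s: 16.43
ee_pos: [575.2, 92.1, 114.9]
ee_rot: [180.0, -0.0, -178.3]
force: [-0.8, 0.9, -3.4]
gripper_width: 23.8
gripper_force: 45.0
```

Emit:
move_arm([
  {"tx": 0, "ty": 0, "tz": 0.1, "wx": 0, "wy": 0, "wz": 0},
  {"tx": 0, "ty": 0, "tz": 0, "wx": 0, "wy": 0, "wz": 0},
  {"tx": 0, "ty": 0, "tz": 0, "wx": 0, "wy": 0, "wz": 0},
])

```text
time_s: 16.68
ee_pos: [575.2, 92.1, 113.9]
ee_rot: [180.0, -0.0, -178.3]
force: [0.4, -0.0, -3.9]
gripper_width: 23.8
gripper_force: 45.0
```

Emit:
move_arm([
  {"tx": 0, "ty": 0, "tz": 0.1, "wx": 0, "wy": 0, "wz": 0},
  {"tx": 0, "ty": 0, "tz": 0, "wx": 0, "wy": 0, "wz": 0},
  {"tx": 0, "ty": 0, "tz": 0, "wx": 0, "wy": 0, "wz": 0},
])

```text
time_s: 16.93
ee_pos: [575.4, 92.2, 113.1]
ee_rot: [180.0, 0.0, -178.3]
force: [0.0, 0.1, -2.6]
gripper_width: 23.8
gripper_force: 45.0
```

Emit:
move_arm([
  {"tx": 0, "ty": 0, "tz": 0.1, "wx": 0, "wy": 0, "wz": 0},
  {"tx": 0, "ty": 0, "tz": 0, "wx": 0, "wy": 0, "wz": 0},
  {"tx": 0, "ty": 0, "tz": 0, "wx": 0, "wy": 0, "wz": 0},
])

```text
time_s: 17.18
ee_pos: [575.4, 92.2, 112.5]
ee_rot: [180.0, 0.0, -178.3]
force: [-1.0, 0.2, 1.0]
gripper_width: 24.1
gripper_force: 45.0
```

Emit:
move_arm([
  {"tx": 0, "ty": 0, "tz": 0.05, "wx": 0, "wy": 0, "wz": 0},
  {"tx": 0, "ty": 0, "tz": 0, "wx": 0, "wy": 0, "wz": 0},
  {"tx": 0, "ty": -0.2, "tz": 0, "wx": 0, "wy": 0, "wz": 0},
  {"tx": 0, "ty": -0.4, "tz": 0, "wx": 0, "wy": 0, "wz": 0},
  {"tx": 0, "ty": -0.5, "tz": 0, "wx": 0, "wy": 0, "wz": 0},
  {"tx": 0, "ty": -0.5, "tz": 0, "wx": 0, "wy": 0, "wz": 0},
  {"tx": 0, "ty": -0.5, "tz": 0, "wx": 0, "wy": 0, "wz": 0},
])

```text
time_s: 17.77
ee_pos: [576.5, 71.0, 111.8]
ee_rot: [179.9, 0.1, -178.4]
force: [0.1, 3.3, 4.3]
gripper_width: 23.5
gripper_force: 45.0
```

Emit:
move_arm([
  {"tx": 0, "ty": -0.5, "tz": 0, "wx": 0, "wy": 0, "wz": 0},
  {"tx": 0, "ty": -0.5, "tz": 0, "wx": 0, "wy": 0, "wz": 0},
  {"tx": 0, "ty": -0.5, "tz": 0, "wx": 0, "wy": 0, "wz": 0},
  {"tx": 0, "ty": -0.5, "tz": 0, "wx": 0, "wy": 0, "wz": 0},
  {"tx": 0, "ty": -0.5, "tz": 0, "wx": 0, "wy": 0, "wz": 0},
  {"tx": 0, "ty": -0.5, "tz": 0, "wx": 0, "wy": 0, "wz": 0},
  {"tx": 0, "ty": -0.5, "tz": 0, "wx": 0, "wy": 0, "wz": 0},
  {"tx": 0, "ty": -0.5, "tz": 0, "wx": 0, "wy": 0, "wz": 0},
])

```text
time_s: 18.43
ee_pos: [577.1, 30.8, 111.7]
ee_rot: [180.0, 0.0, -178.4]
force: [-0.5, 4.5, 5.8]
gripper_width: 23.7
gripper_force: 45.0
```

```bash
python3 go.py 578.5 -160 111.8 -178.35
```

```text
tx 0.41 ty -19.08 tz -0.01 wz -0.000 18.4333 [577.1  30.8 111.7] [ 1.7996e+02  2.0000e-02 -1.7836e+02] [-0.5  4.5  5.8] w 23.656512957002608 44.99843180179596
```

Emit:
move_arm([
  {"tx": 0, "ty": -0.5, "tz": -0.02, "wx": 0, "wy": 0, "wz": 0},
  {"tx": 0, "ty": -0.5, "tz": -0.01, "wx": 0, "wy": 0, "wz": 0},
  {"tx": 0, "ty": -0.5, "tz": 0, "wx": 0, "wy": 0, "wz": 0},
  {"tx": 0, "ty": -0.5, "tz": 0, "wx": 0, "wy": 0, "wz": 0},
  {"tx": 0, "ty": -0.5, "tz": 0, "wx": 0, "wy": 0, "wz": 0},
  {"tx": 0, "ty": -0.5, "tz": 0, "wx": 0, "wy": 0, "wz": 0},
  {"tx": 0, "ty": -0.5, "tz": 0, "wx": 0, "wy": 0, "wz": 0},
  {"tx": 0, "ty": -0.5, "tz": 0, "wx": 0, "wy": 0, "wz": 0},
  {"tx": 0, "ty": -0.5, "tz": 0, "wx": 0, "wy": 0, "wz": 0},
  {"tx": 0, "ty": -0.5, "tz": 0, "wx": 0, "wy": 0, "wz": 0},
  {"tx": 0, "ty": -0.5, "tz": 0, "wx": 0, "wy": 0, "wz": 0},
  {"tx": 0, "ty": -0.5, "tz": 0, "wx": 0, "wy": 0, "wz": 0},
])

```text
time_s: 19.43
ee_pos: [578.6, -29.1, 111.8]
ee_rot: [180.0, -0.0, -178.3]
force: [0.4, 5.2, 5.7]
gripper_width: 23.7
gripper_force: 45.0
```

Emit:
move_arm([
  {"tx": 0, "ty": -0.5, "tz": -0.02, "wx": 0, "wy": 0, "wz": 0},
  {"tx": 0, "ty": -0.5, "tz": 0, "wx": 0, "wy": 0, "wz": 0},
  {"tx": 0, "ty": -0.5, "tz": 0, "wx": 0, "wy": 0, "wz": 0},
  {"tx": 0, "ty": -0.5, "tz": 0, "wx": 0, "wy": 0, "wz": 0},
  {"tx": 0, "ty": -0.5, "tz": 0, "wx": 0, "wy": 0, "wz": 0},
  {"tx": 0, "ty": -0.5, "tz": 0, "wx": 0, "wy": 0, "wz": 0},
  {"tx": 0, "ty": -0.5, "tz": 0, "wx": 0, "wy": 0, "wz": 0},
  {"tx": 0, "ty": -0.5, "tz": 0, "wx": 0, "wy": 0, "wz": 0},
  {"tx": 0, "ty": -0.5, "tz": 0, "wx": 0, "wy": 0, "wz": 0},
  {"tx": 0, "ty": -0.5, "tz": 0, "wx": 0, "wy": 0, "wz": 0},
])

```text
time_s: 20.27
ee_pos: [580.2, -79.2, 111.9]
ee_rot: [180.0, -0.0, -178.3]
force: [-0.1, 5.8, 4.2]
gripper_width: 23.9
gripper_force: 45.0
```

```bash
python3 go.py 580 -160 111.8 -178.35; python3 - <<'E'
from h import *
s=grab('side');cv2.imwrite('pics/w.png',cv2.resize(s['color'][190:360,270:450],(630,595),interpolation=cv2.INTER_CUBIC)[...,::-1])
E
```

```text
tx 0.25 ty -8.07 tz 0.01 wz 0.000 20.2667 [580.2 -79.2 111.9] [ 1.7999e+02 -1.0000e-02 -1.7833e+02] [-0.1  5.8  4.2] w 23.85953131256475 44.998430013656616
```

View pics/w.png

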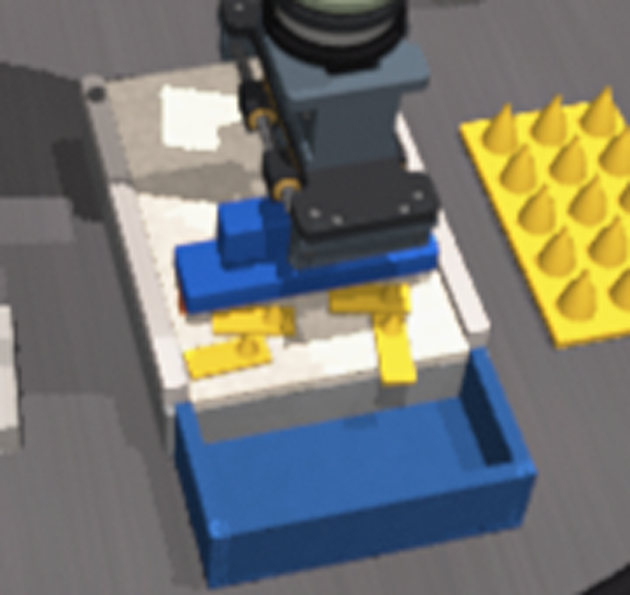

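The crop shows all four offcuts ahead of the blade and the lane clean behind it. I'll keep wiping past the edge.

Emit:
move_arm([
  {"tx": 0, "ty": -0.5, "tz": 0, "wx": 0, "wy": 0, "wz": 0},
  {"tx": 0, "ty": -0.5, "tz": 0, "wx": 0, "wy": 0, "wz": 0},
  {"tx": 0, "ty": -0.5, "tz": 0, "wx": 0, "wy": 0, "wz": 0},
  {"tx": 0, "ty": -0.5, "tz": 0, "wx": 0, "wy": 0, "wz": 0},
  {"tx": 0, "ty": -0.5, "tz": 0, "wx": 0, "wy": 0, "wz": 0},
  {"tx": 0, "ty": -0.5, "tz": 0, "wx": 0, "wy": 0, "wz": 0},
  {"tx": 0, "ty": -0.5, "tz": 0, "wx": 0, "wy": 0, "wz": 0},
  {"tx": 0, "ty": -0.5, "tz": 0, "wx": 0, "wy": 0, "wz": 0},
  {"tx": 0, "ty": -0.5, "tz": 0, "wx": 0, "wy": 0, "wz": 0},
  {"tx": 0, "ty": -0.5, "tz": 0, "wx": 0, "wy": 0, "wz": 0},
  {"tx": 0, "ty": -0.5, "tz": 0, "wx": 0, "wy": 0, "wz": 0},
  {"tx": 0, "ty": -0.5, "tz": 0, "wx": 0, "wy": 0, "wz": 0},
])

```text
time_s: 21.32
ee_pos: [581.9, -139.3, 111.9]
ee_rot: [180.0, -0.0, -178.3]
force: [-0.3, 3.8, 4.1]
gripper_width: 23.8
gripper_force: 45.0
```

Emit:
move_arm([
  {"tx": 0, "ty": -0.5, "tz": 0, "wx": 0, "wy": 0, "wz": 0},
  {"tx": 0, "ty": -0.5, "tz": 0, "wx": 0, "wy": 0, "wz": 0},
  {"tx": 0, "ty": -0.5, "tz": 0, "wx": 0, "wy": 0, "wz": 0},
  {"tx": 0, "ty": -0.5, "tz": 0, "wx": 0, "wy": 0, "wz": 0},
  {"tx": 0, "ty": -0.3, "tz": 0, "wx": 0, "wy": 0, "wz": 0},
  {"tx": 0, "ty": 0, "tz": 0, "wx": 0, "wy": 0, "wz": 0},
  {"tx": 0, "ty": 0, "tz": 0, "wx": 0, "wy": 0, "wz": 0},
])

```text
time_s: 21.9
ee_pos: [582.2, -162.1, 111.3]
ee_rot: [180.0, -0.1, -178.4]
force: [-0.2, 0.2, -4.2]
gripper_width: 23.8
gripper_force: 45.0
```

```bash
python3 go.py 580 -160 111.8 -178.35; python3 - <<'E'
from h import *
s=grab('side');f=grab('top');cv2.imwrite('pics/w2.png',np.hstack([cv2.resize(s['color'][190:360,270:450],(424,400)),cv2.resize(f['color'][150:290,290:430],(370,400))])[...,::-1])
E
```

```text
tx 0.21 ty 0.22 tz -0.05 wz -0.000 21.9 [ 582.2 -162.1  111.3] [ 1.7999e+02 -7.0000e-02 -1.7836e+02] [-0.2  0.2 -4.2] w 23.79013396517875 44.995847940444946
```

View pics/w2.png

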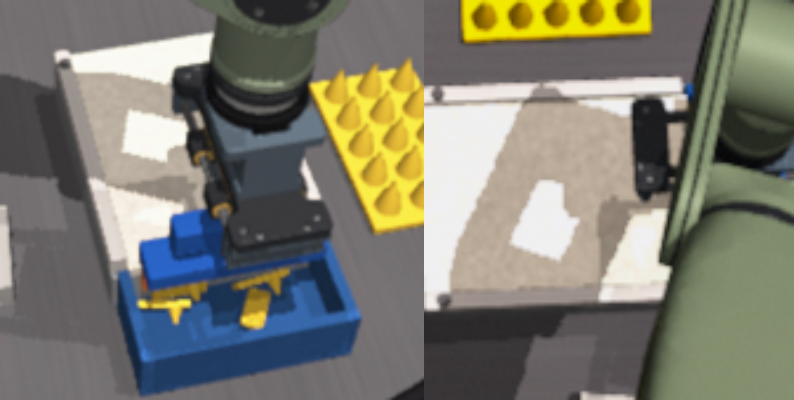

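Emit:
move_arm([
  {"tx": 0, "ty": 0, "tz": -0.3, "wx": 0, "wy": 0, "wz": 0},
  {"tx": 0, "ty": 0, "tz": -0.8, "wx": 0, "wy": 0, "wz": 0},
  {"tx": 0, "ty": 0, "tz": -1.2, "wx": 0, "wy": 0, "wz": 0},
  {"tx": 0, "ty": 0, "tz": -1.5, "wx": 0, "wy": 0, "wz": 0},
  {"tx": 0, "ty": 0, "tz": -1.2, "wx": 0, "wy": 0, "wz": 0},
  {"tx": 0, "ty": 0, "tz": -0.6, "wx": 0, "wy": 0, "wz": 0},
  {"tx": 0.4, "ty": 1.2, "tz": 0, "wx": 0, "wy": 0, "wz": 0},
  {"tx": 0.7, "ty": 2.5, "tz": 0, "wx": 0, "wy": 0, "wz": 0},
  {"tx": 0.7, "ty": 2.5, "tz": 0, "wx": 0, "wy": 0, "wz": 0},
  {"tx": 0.7, "ty": 2.5, "tz": 0, "wx": 0, "wy": 0, "wz": 0},
  {"tx": 0.7, "ty": 2.5, "tz": 0, "wx": 0, "wy": 0, "wz": 0},
  {"tx": 0.7, "ty": 2.5, "tz": 0, "wx": 0, "wy": 0, "wz": 0},
])

```text
time_s: 23.0
ee_pos: [538.0, -24.1, 167.4]
ee_rot: [180.0, -0.1, -178.3]
force: [0.5, -0.0, -3.9]
gripper_width: 23.8
gripper_force: 45.0
```

Emit:
move_arm([
  {"tx": 0.7, "ty": 2.5, "tz": 0, "wx": 0, "wy": 0, "wz": 0},
  {"tx": 0.7, "ty": 2.5, "tz": 0, "wx": 0, "wy": 0, "wz": 0},
  {"tx": 0.7, "ty": 2.5, "tz": 0, "wx": 0, "wy": 0, "wz": 0},
  {"tx": 0.7, "ty": 2.5, "tz": 0, "wx": 0, "wy": 0, "wz": 0},
  {"tx": 0.7, "ty": 2.5, "tz": 0, "wx": 0, "wy": 0, "wz": 0},
  {"tx": 0.7, "ty": 2.5, "tz": 0, "wx": 0, "wy": 0, "wz": 0},
  {"tx": 0.7, "ty": 2.5, "tz": 0, "wx": 0, "wy": 0, "wz": 0},
  {"tx": 0.7, "ty": 2.5, "tz": 0, "wx": 0, "wy": 0, "wz": 0},
  {"tx": 0.7, "ty": 2.5, "tz": 0, "wx": 0, "wy": 0, "wz": 0},
  {"tx": 0.7, "ty": 2.5, "tz": 0, "wx": 0, "wy": 0, "wz": 0},
  {"tx": 0.7, "ty": 2.5, "tz": 0, "wx": 0, "wy": 0, "wz": 0},
  {"tx": 0.4, "ty": 1.5, "tz": 0, "wx": 0, "wy": 0, "wz": 0},
])

```text
time_s: 24.0
ee_pos: [448.1, 264.0, 167.5]
ee_rot: [179.9, -0.1, -178.2]
force: [-0.3, 0.0, -4.1]
gripper_width: 23.9
gripper_force: 45.0
```

```bash
python3 go.py 439.9 337.5 167 -175.07; python3 - <<'E'
from m import *
yel=lambda H,S,V:(H>20)&(H<33)&(S>130)&(V>90)
f=grab('top');m=masks(f,(286,432,172,262),yel);k,l,st,c=cv2.connectedComponentsWithStats(m)
for i in range(1,k):
  if st[i,4]>8: x,y,w,h=st[i,:4];print(st[i],ray(f,x,y,30).round(0)[:2],ray(f,x+w,y+h,30).round(0)[:2])
s=grab('side');A=cv2.resize(s['color'][285:365,310:430],(600,400));B=cv2.resize(f['color'][170:262,380:430],(200,368))
cv2.imwrite('pics/t.png',np.hstack([A,cv2.copyMakeBorder(B,0,32,0,0,0)])[...,::-1])
E
```

```text
tx 0.59 ty 7.37 tz 0.05 wz -0.055 24.0 [448.1 264.  167.5] [ 1.7995e+02 -9.0000e-02 -1.7825e+02] [-0.3  0.  -4.1] w 23.897339787440895 44.99551713466644
[391 196  23  20 229] [ 639. -150.] [ 585. -208.]
[393 227   5   4  14] [ 557. -153.] [ 546. -165.]
[394 231   9  18 105] [ 547. -155.] [ 499. -176.]
```

View pics/t.png

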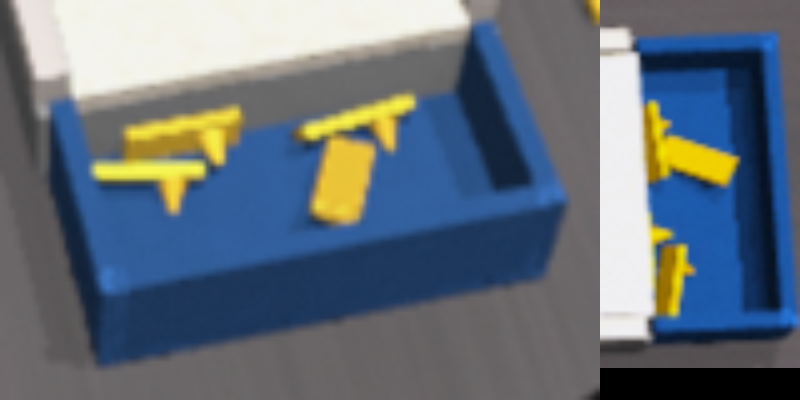

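The picture shows all four offcuts in the trough and the lane clear. Next I'll return the scraper.

Emit:
move_arm([
  {"tx": 0.3, "ty": 2.0, "tz": 0, "wx": 0, "wy": 0, "wz": -0.028},
  {"tx": 0.3, "ty": 2, "tz": 0, "wx": 0, "wy": 0, "wz": -0.028},
  {"tx": 0, "ty": 1.5, "tz": 0, "wx": 0, "wy": 0, "wz": 0},
  {"tx": 0, "ty": 0.5, "tz": 0, "wx": 0, "wy": 0, "wz": 0},
  {"tx": 0, "ty": 0, "tz": 0, "wx": 0, "wy": 0, "wz": 0},
  {"tx": 0, "ty": 0, "tz": 0, "wx": 0, "wy": 0, "wz": 0},
  {"tx": 0, "ty": 0, "tz": 0, "wx": 0, "wy": 0, "wz": 0},
  {"tx": 0, "ty": 0, "tz": 0, "wx": 0, "wy": 0, "wz": 0},
])

```text
time_s: 24.77
ee_pos: [440.9, 320.3, 167.9]
ee_rot: [-180.0, -0.0, -175.2]
force: [0.1, 0.6, -4.2]
gripper_width: 23.9
gripper_force: 45.0
```

```bash
python3 go.py 439.9 337.5 77.3 -175.07
```

```text
tx -0.04 ty 1.73 tz 9.06 wz -0.002 24.7667 [440.9 320.3 167.9] [-1.7997e+02 -1.0000e-02 -1.7519e+02] [ 0.1  0.6 -4.2] w 23.933796826897964 44.99579966068268
```

Emit:
move_arm([
  {"tx": -0.04, "ty": 0.9, "tz": 0, "wx": 0, "wy": 0, "wz": -0.002},
  {"tx": 0, "ty": 0.83, "tz": 0, "wx": 0, "wy": 0, "wz": 0},
  {"tx": 0, "ty": 0, "tz": 1.2, "wx": 0, "wy": 0, "wz": 0},
  {"tx": 0, "ty": 0, "tz": 1.8, "wx": 0, "wy": 0, "wz": 0},
  {"tx": 0, "ty": 0, "tz": 1.5, "wx": 0, "wy": 0, "wz": 0},
  {"tx": 0, "ty": 0, "tz": 1, "wx": 0, "wy": 0, "wz": 0},
  {"tx": 0, "ty": 0, "tz": 0, "wx": 0, "wy": 0, "wz": 0},
  {"tx": 0, "ty": 0, "tz": 0, "wx": 0, "wy": 0, "wz": 0},
  {"tx": 0, "ty": 0, "tz": 0, "wx": 0, "wy": 0, "wz": 0},
])

```text
time_s: 25.52
ee_pos: [440.4, 339.2, 113.8]
ee_rot: [179.9, 0.1, -175.0]
force: [0.3, 1.0, -4.3]
gripper_width: 23.8
gripper_force: 45.0
```

```bash
python3 go.py 439.9 337.5 77.3 -175.07
```

```text
tx 0.07 ty -0.16 tz 3.65 wz 0.001 25.5167 [440.4 339.2 113.8] [ 1.7994e+02  9.0000e-02 -1.7501e+02] [ 0.3  1.  -4.3] w 23.83879286188436 44.995906949043274
```

Emit:
move_arm([
  {"tx": 0.05, "ty": -0.15, "tz": 0.6, "wx": 0, "wy": 0, "wz": 0},
  {"tx": 0, "ty": 0, "tz": 0.8, "wx": 0, "wy": 0, "wz": 0},
  {"tx": 0, "ty": 0, "tz": 0.8, "wx": 0, "wy": 0, "wz": 0},
  {"tx": 0, "ty": 0, "tz": 0.6, "wx": 0, "wy": 0, "wz": 0},
  {"tx": 0, "ty": 0, "tz": 0.3, "wx": 0, "wy": 0, "wz": 0},
  {"tx": 0, "ty": 0, "tz": 0.2, "wx": 0, "wy": 0, "wz": 0},
  {"tx": 0, "ty": 0, "tz": 0.1, "wx": 0, "wy": 0, "wz": 0},
  {"tx": 0, "ty": 0, "tz": 0.1, "wx": 0, "wy": 0, "wz": 0},
  {"tx": 0, "ty": 0, "tz": 0, "wx": 0, "wy": 0, "wz": 0},
  {"tx": 0, "ty": 0, "tz": 0, "wx": 0, "wy": 0, "wz": 0},
])

```text
time_s: 26.35
ee_pos: [439.6, 337.1, 78.2]
ee_rot: [180.0, 0.0, -175.0]
force: [1.0, -1.2, -3.9]
gripper_width: 24.1
gripper_force: 45.0
```

Emit:
move_arm([
  {"tx": 0, "ty": 0, "tz": 0.1, "wx": 0, "wy": 0, "wz": 0},
  {"tx": 0, "ty": 0, "tz": 0.02, "wx": 0, "wy": 0, "wz": 0},
  {"tx": 0, "ty": 0, "tz": 0, "wx": 0, "wy": 0, "wz": 0},
  {"tx": 0, "ty": 0, "tz": 0, "wx": 0, "wy": 0, "wz": 0},
])

```text
time_s: 26.68
ee_pos: [439.6, 337.1, 77.1]
ee_rot: [180.0, 0.0, -175.0]
force: [-0.1, -0.3, -1.3]
gripper_width: 23.8
gripper_force: 45.0
```

Force has dropped, so it is seated. Release and rise.

Emit:
move_arm([
  {"tx": 0, "ty": 0, "tz": 0, "wx": 0, "wy": 0, "wz": 0},
  {"tx": 0, "ty": 0, "tz": 0, "wx": 0, "wy": 0, "wz": 0},
  {"tx": 0, "ty": 0, "tz": 0, "wx": 0, "wy": 0, "wz": 0},
  {"tx": 0, "ty": 0, "tz": 0, "wx": 0, "wy": 0, "wz": 0},
  {"tx": 0, "ty": 0, "tz": -0.5, "wx": 0, "wy": 0, "wz": 0},
  {"tx": 0, "ty": 0, "tz": -1.5, "wx": 0, "wy": 0, "wz": 0},
  {"tx": 0, "ty": 0, "tz": -2.5, "wx": 0, "wy": 0, "wz": 0},
  {"tx": 0, "ty": 0, "tz": -3, "wx": 0, "wy": 0, "wz": 0},
  {"tx": 0, "ty": 0, "tz": -3, "wx": 0, "wy": 0, "wz": 0},
  {"tx": 0, "ty": 0, "tz": -1.5, "wx": 0, "wy": 0, "wz": 0},
], gripper=6)

```text
time_s: 27.52
ee_pos: [440.7, 337.9, 201.1]
ee_rot: [179.8, 0.3, -175.0]
force: [0.3, 0.4, 0.3]
gripper_width: 59.9
gripper_force: 0.0
```

Emit:
move_arm([
  {"tx": 0, "ty": -2, "tz": 0, "wx": 0, "wy": 0, "wz": 0},
  {"tx": 0, "ty": -3, "tz": 0, "wx": 0, "wy": 0, "wz": 0},
  {"tx": 0, "ty": -3, "tz": 0, "wx": 0, "wy": 0, "wz": 0},
  {"tx": 0, "ty": -3, "tz": 0, "wx": 0, "wy": 0, "wz": 0},
  {"tx": 0, "ty": -3, "tz": 0, "wx": 0, "wy": 0, "wz": 0},
  {"tx": 0, "ty": -3, "tz": 0, "wx": 0, "wy": 0, "wz": 0},
  {"tx": 0, "ty": -3, "tz": 0, "wx": 0, "wy": 0, "wz": 0},
  {"tx": 0, "ty": -2, "tz": 0, "wx": 0, "wy": 0, "wz": 0},
  {"tx": 0, "ty": 0, "tz": 0, "wx": 0, "wy": 0, "wz": 0},
  {"tx": 0, "ty": 0, "tz": 0, "wx": 0, "wy": 0, "wz": 0},
  {"tx": 0, "ty": 0, "tz": 0, "wx": 0, "wy": 0, "wz": 0},
  {"tx": 0, "ty": 0, "tz": 0, "wx": 0, "wy": 0, "wz": 0},
])

```text
time_s: 28.52
ee_pos: [458.5, 118.7, 196.9]
ee_rot: [180.0, 0.0, -175.0]
force: [-0.0, 0.3, 0.3]
gripper_width: 60.1
gripper_force: 0.0
```

```bash
python3 - <<'E'
from m import *
f=grab('top');s=grab('side')
red=lambda H,S,V:((H<8)|(H>172))&(S>150)&(V>80)
blu=lambda H,S,V:(H>100)&(H<125)&(S>140)&(V>70)
print('scraper',rect(f,masks(f,(180,225,235,320),blu),66),'before 438.5 336.1 / 155x41.8 / 4.8')
ms=masks(s,(225,305,125,190),blu);c=max(cv2.findContours(ms,0,1)[0],key=cv2.contourArea)[:,0]
print('side px',c[c[:,0].argmin()],c[c[:,0].argmax()],c[c[:,1].argmin()],c[c[:,1].argmax()],'before [235 154] [295 153] [278 135] [238 167]')
print('lid',rect(f,masks(f,(430,500,215,325),red),20),env.state()['time_s'])
E
```

```text
scraper (array([438.3, 335.5]), array([155.5,  41.1]), 5.07, array([437.3, 335. ,  66. ])) before 438.5 336.1 / 155x41.8 / 4.8
side px [235 154] [271 161] [261 138] [238 167] before [235 154] [295 153] [278 135] [238 167]
lid (array([ 448.4, -335.6]), array([183.2,  84.3]), 0.98, array([ 447.1, -335.6,   20. ])) 28.6167
```

```bash
python3 -c "
from workcell import env
print(env.job_done())"
```

```text
the job is handed in; nothing more can be done
None
```

The job is done and handed in at about 28.6 s: lid flat in the green tray, all four offcuts in the trough, and the scraper back in its stand; no verdict came back.

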